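Hang the blue cable arm on the blue-capped upright

TASK

At this fibre splicing bench, hang the blue cable-hanger arm on the slotted upright with the blue cap: push its two hooks fully into the two slots, then down until the hooks engage and the arm sits all the way home. Leave it hanging there by itself, and leave the yellow arm where it stands.

Things in the scene. Friction and masses are not known exactly. Their poses are not given: they have to be found in the camera images.
- blue_arm_grip (a point): Loose blue hanger arm standing on the table, about 0.22 kg; point: its beam's centre, 22 mm up. x points to the hooks, y sideways, z up. Beam 20 wide (y), 44 high, along x, pinched across y from above. At its +x end a back plate 70 wide, 70 high, 5 thick, rear face 65 mm from this point; at its -x end, 63 mm off, a tip 60 high, 8 thick. Hooks stand out of the rear face.
- blue_arm_hooks (a point): Rear face of the blue arm's back plate, midway between its 2 steel hooks, at their necks' undersides: 65 mm towards +x and 30 above the beam centre, same axes. Hooks 26 mm to each side (y), 12 wide, standing out 19 (x), from 8 above this height to 14 below, where a leg slants down and out. Gap from leg to back plate 9 mm at the neck, wider below.
- blue_upright_slots (a point): Fixed dark upright, blue cap and band, 110 wide, 226 high. Point: front face of its 5 mm plate, midway between its 2 slots at their lower edges, 165 mm up. x into the plate, away from the robot; y sideways; z up. Slots 26 mm to each side (y), 28 wide, 42 high upward from here, open behind. Home: the arm's hooks point is at about this point, axes alike; it may sag 5 degrees nose down.
- yellow_arm_grip (a point): Beam centre of a yellow arm of the same shape and size, standing on the table; not to be moved. Beside the blue-capped upright stands one of the same shape with a yellow cap, which is not to be used.

How it is judged:
By the outcome, as a careful person would: the job done as asked, in the order asked, and still so for the second after the job is handed in, with the robot touching nothing.
It also fails if it takes over 40 s, if anything falls off the work surface, if the arm or the gripper's body presses on something with over 40 N, if the wrist force passes 120 N, or if a joint passes its speed limit or range.

ROBOT

A 6-joint arm with a two-finger parallel gripper is mounted at the origin on the work surface. World frame = base frame: x ahead of the robot, y to its left, z up, the work surface at z = 0. Lengths are in m, angles in rad, forces in N, time in s.
With the tool pointing down it reaches from about 0.35 to 0.975 m from the base axis. Payload 4.9 kg.
Tool frame: the origin (TCP) lies midway between the tips of the shut fingers; the grasp point (between the pads) lies 19 mm behind it; z points along the fingers, y is the line along which they close (so a half turn about z gives the same grasp; the last joint's range is limited). The gripper opens to 85 mm and grips with 20 to 120 N. Pads are 22 mm wide; open, the fingers measure 114 mm over their backs; the gripper's body (76 mm by 85 mm) begins 54 mm behind the grasp point. The pads swing forward as they close: fully open they stand 13 mm farther back than shut.
Start: joints at [-1.359, 0.053, 1.613, -0, 1.476, -0.119], TCP at [0.203, -0.591, 0.231] pointing down, gripper open.
Joint ranges: [-3.01, 3.01], [-1.01, 2.22], [0.06, 2.58], [-1.02, 4.17], [0.09, 2.62], [-3.14, 3.14]. Speed limits (rad/s): [2.57, 2.57, 3.14, 3.14, 3.14, 3.14].

INTERFACE

Orientations are given as a rotation vector (axis times angle).
In Python, from station import ctrl, optics, job gives the robot as it stands.
- The arm moves only by the shell command python3 -m jog 'ROWS' [OPENING] [FORCE]. ROWS is JSON, a list of rows, each a list of 2 entries, a list of its own where there are three numbers: the shift along the tool's x, y, z in m, then the turn, a rotation vector about the tool's x, y, z in rad. A call has 1 to 5 rows; each row is the pose to reach, as a shift and turn from the pose commanded when the call began, along the tool's axes at that moment; what a row does not reach only later rows make up. A row lasts 1/10 s, in which the tool goes at most 50 mm and 8.59 degrees, less where a joint would pass 70% of its speed; a pose out of reach is approached as far as the arm can. A call with a gripper value outside its range is refused whole. OPENING is the opening, from 0 (shut) to 1 (fully open), set as the call begins (- or left out, the last holds). The fingers move at their own pace and stop on an object; FORCE is the grip in N (left out, the last holds). Time passes only in rows, so rows that repeat a pose let the fingers close. It gives the time, the measured TCP pose, the force, the opening and the grip force at its end, in the units of the state.
- ctrl.get_obs(): the state, without advancing time (a new reading comes with each control period).
- optics.get_image(name): name is "scene" or "side" or "wrist"; returns a dict with "image" (400x640x3 uint8, blue, green, red), "fx", "fy", "cx", "cy" (pixels), "D" ([k1, k2, p1, p2, k3] as OpenCV has them; the pictures are not rectified), "rvec" (rotation vector, rad) and "tvec" (3), from world to camera coordinates, as OpenCV has them; the wrist camera has in their place "mount" (4x4, takes a point from camera to tool coordinates, whose origin is the TCP and whose axes are the flange's). Camera axes: x right, y down, z forward; pixel columns grow to the right and rows downward; lengths in m; the calibration is good to about 2 mm. A picture is of the moment at which its call begins: read the wrist's pose just before it. There is no depth.
- job.finish_job(): hands the job in; it is judged then, once.
The state is a dict: "t": time; "q": joint angles; "dq": joint speeds; "effort": joint torques, N m; "tool_pos": TCP position; "tool_rot": TCP orientation; "contact_force": force on the tool from outside, world axes, zero at the start; "wrist_torque": the same for the moment, N m; "opening": finger opening in m; "grip_force": force on a finger pad.
Only numpy, scipy, OpenCV 4.12 (cv2) and the standard library are available. Lean on these libraries where they do the work, as an engineer would, in place of code of your own. Each camera call takes 0.05 s, during which the arm holds its last target. There are 200 camera calls.

## Working session

There is one attempt and no reset: what is moved stays moved. The work goes in short steps, Python scripts to look and compute and a shell command to move; the robot and the scene stay as the last step left them, time stands still between calls to the robot, and variables do not carry over. Pictures are saved under pics/ and viewed, at most 10 in all, crops included, and the job is handed in when it is done.

```bash
ls; mkdir -p pics; python3 - <<'E'
from station import ctrl,optics
import cv2,pickle
o=ctrl.get_obs();print(o)
d={}
for n in("scene","side","wrist"):
    d[n]=optics.get_image(n);cv2.imwrite(f"pics/{n}0.png",d[n]["image"]);print(n,{k:v for k,v in d[n].items() if k!="image"})
pickle.dump((o,d),open("first.pkl","wb"))
E
```

```text
pics
{'t': 0.0, 'q': array([-1.35901278e+00,  5.33591424e-02,  1.61429826e+00,  1.61119898e-05,
        1.47597474e+00, -1.18979416e-01]), 'dq': array([-0.00101917, -0.00031661, -0.00046656,  0.00071445,  0.00043322,
       -0.00120572]), 'effort': array([ 1.03076782e-03, -3.93674040e+01, -3.70179749e+01, -8.42919394e-05,
        6.90784946e-03, -1.39085509e-05]), 'tool_pos': array([ 0.20286409, -0.59050812,  0.23005904]), 'tool_rot': array([-3.09671774e+00, -5.16858158e-01,  1.23356313e-04]), 'contact_force': array([-0.6048337 , -0.8099109 , -0.32681382]), 'wrist_torque': array([-0.00601922, -0.02253905, -0.00090753]), 'grip_force': 0.0, 'opening': 0.08558460373462055}
scene {'fx': 382.30409590106115, 'fy': 382.30409590106115, 'cx': 315.12477239925465, 'cy': 195.3050827533322, 'D': array([-0.08877892,  0.        ,  0.        ,  0.        ,  0.        ]), 'rvec': array([ 2.02960731,  1.32971169, -0.52550715]), 'tvec': array([-0.18703903, -0.27213031,  1.343726  ])}
side {'fx': 483.2717404322212, 'fy': 483.2717404322212, 'cx': 317.4892310971992, 'cy': 203.0561203088231, 'D': array([-0.13465537,  0.        ,  0.        ,  0.        ,  0.        ]), 'rvec': array([ 0.63910693, -2.67883344,  1.0723852 ]), 'tvec': array([0.48194667, 0.30508094, 1.02652342])}
wrist {'fx': 281.82387052286794, 'fy': 281.82387052286794, 'cx': 317.2678928487947, 'cy': 196.90441786742522, 'D': array([-0.04140338,  0.        ,  0.        ,  0.        ,  0.        ]), 'mount': array([[ 5.66110633e-04, -9.63490153e-01, -2.67743169e-01,
         6.75456877e-02],
       [ 9.99999790e-01,  6.29568612e-04, -1.51162191e-04,
         1.65458023e-03],
       [ 3.14205978e-04, -2.67743027e-01,  9.63490307e-01,
        -1.41970128e-01],
       [ 0.00000000e+00,  0.00000000e+00,  0.00000000e+00,
         1.00000000e+00]])}
```

View pics/scene0.png

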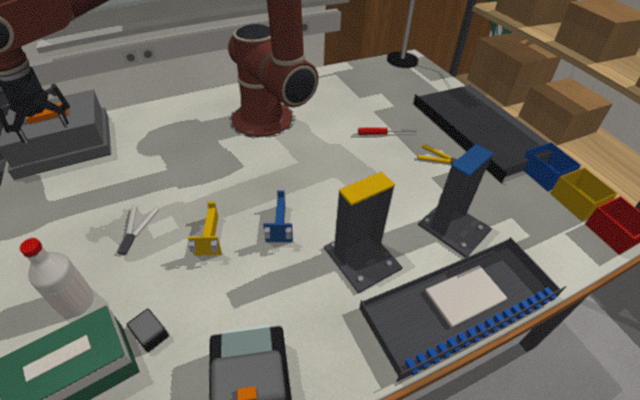

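View pics/side0.png

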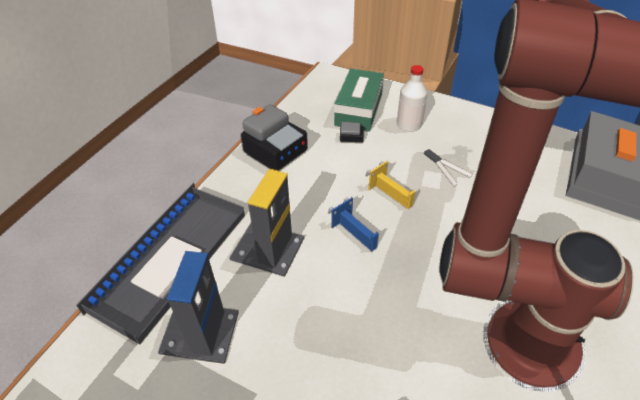

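The scene view shows the blue arm at (278,218), the blue-capped upright at (470,160) and the yellow pair to their left. The side view has the blue arm at (355,222) and the blue cap at (193,273). Next I'll make zoomed crops so I can pick feature pixels.

```bash
cat > h.py <<'E'
import numpy as np,cv2,pickle
from scipy.spatial.transform import Rotation as R
def cam(im,obs=None):
    K=np.array([[im["fx"],0,im["cx"]],[0,im["fy"],im["cy"]],[0,0,1]])
    if "mount" in im:
        T=np.eye(4);T[:3,:3]=R.from_rotvec(obs["tool_rot"]).as_matrix();T[:3,3]=obs["tool_pos"]
        T=T@im["mount"];return K,im["D"],T[:3,:3],T[:3,3]
    Rc=cv2.Rodrigues(im["rvec"])[0];return K,im["D"],Rc.T,-Rc.T@im["tvec"]
def rays(c,px):
    K,D,Rw,p=c
    u=cv2.undistortPoints(np.array(px,float).reshape(-1,1,2),K,D).reshape(-1,2)
    return p,np.c_[u,np.ones(len(u))]@Rw.T
def plane(c,px,z):
    p,d=rays(c,px);return p+d*((z-p[2])/d[:,2])[:,None]
def tri(c1,a,c2,b):
    p,d=rays(c1,a);q,e=rays(c2,b);out=[]
    for u,v in zip(d,e):
        s=np.linalg.lstsq(np.c_[u,-v],q-p,rcond=None)[0];x,y=p+s[0]*u,q+s[1]*v
        out.append(np.r_[(x+y)/2,np.linalg.norm(x-y)])
    return np.array(out)
def proj(c,X):
    K,D,Rw,p=c;return cv2.projectPoints(np.array(X,float).reshape(-1,1,3),cv2.Rodrigues(Rw.T)[0],-Rw.T@p,K,D)[0].reshape(-1,2)
E
python3 - <<'E'
from h import *
o,d=pickle.load(open("first.pkl","rb"))
for n in("scene","side"):
    c=cam(d[n]);im=d[n]["image"];hsv=cv2.cvtColor(im,cv2.COLOR_BGR2HSV)
    m=cv2.inRange(hsv,(105,110,40),(125,255,255))
    k,l,s,ce=cv2.connectedComponentsWithStats(m)
    for i in range(1,k):
        if s[i,4]>60: print(n,s[i],ce[i].round(1))
sc,si=d["scene"]["image"],d["side"]["image"]
def crop(im,x,y,w,h,t): return cv2.resize(im[y:y+h,x:x+w],None,fx=t,fy=t,interpolation=cv2.INTER_CUBIC)
a=crop(sc,255,180,50,75,4);b=crop(sc,410,140,90,120,4)[:,:]
e=crop(si,320,190,75,75,4);f=crop(si,155,240,90,125,4)
H=np.zeros((600,800,3),np.uint8)
H[:300,:200]=a;H[300:600,:300]=e;H[:480,300:660]=0;H[:300,200:400]=0
H[:480,440:800]=b;cv2.imwrite("pics/c1.png",H)
cv2.imwrite("pics/c2.png",f)
E
```

```text
scene [ 524  143   56   48 1407] [548.1 165. ]
scene [452 144  42  32 697] [472.  159.4]
scene [264 191  28  51 534] [278.6 222.2]
scene [476 287  77  45 615] [514.4 308.9]
scene [500 295  57  33 196] [527.3 311.2]
scene [466 327  11  10  70] [470.9 331.8]
scene [457 332  11  10  74] [461.3 336.8]
scene [447 337  11  10  75] [451.6 341.6]
scene [437 342  11  10  77] [441.6 346.9]
scene [426 347  11  11  76] [431.1 352. ]
scene [416 352  11  11  80] [420.6 357.4]
scene [405 358  11  10  77] [409.9 362.7]
side [ 451    0   64  107 4369] [478.4  49.9]
side [589   0  51  21 593] [621.4   6.8]
side [ 553   95   87   37 1699] [591.2 111.5]
side [143 192  52  54 519] [168.9 218.3]
side [332 198  46  53 880] [353.5 224.8]
side [137 243  10  10  70] [141.4 247.4]
side [130 250  11  10  72] [135.  254.5]
side [ 167  251   41   52 1226] [187.4 277.2]
side [124 258  10   9  69] [128.4 261.8]
side [116 265  11   9  70] [121.4 269. ]
side [110 272  10  10  73] [114.4 276.5]
side [102 280  11  10  72] [107.4 284.4]
side [201 284  16  48 183] [208.4 307.7]
side [ 95 287  11  11  75] [100.  291.9]
side [ 88 295  11  11  77] [ 92.8 300.2]
```

View pics/c1.png

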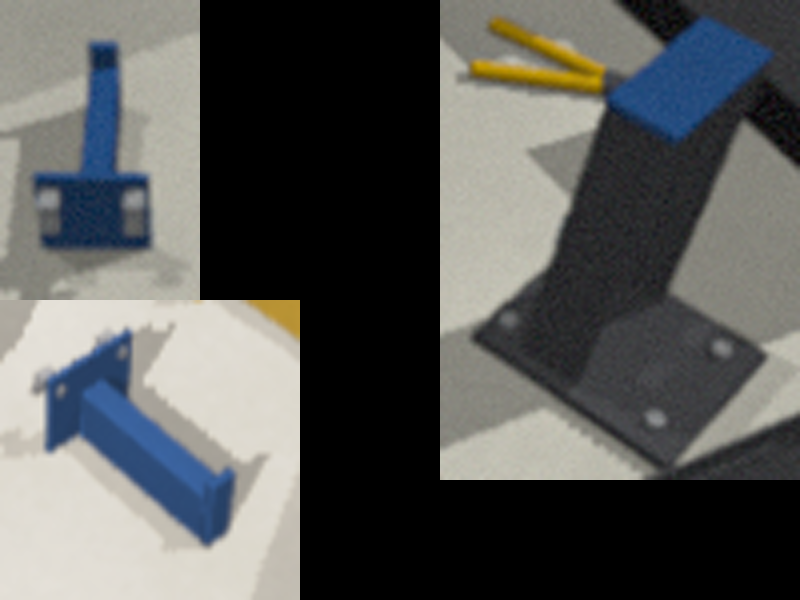

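View pics/c2.png

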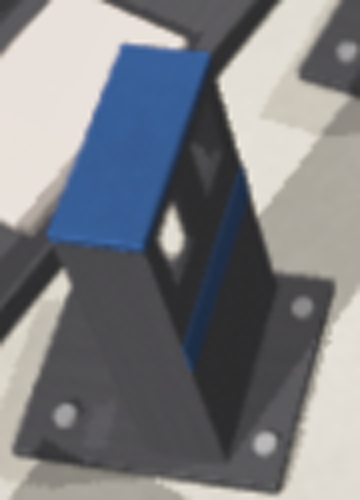

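c1 shows the blue arm's plate and its tip in both views, plus the cap's top quad in the scene view. c2 shows the cap's top quad in the side view, with its front edge from (207.5,253) to (192,302.5), and one slot visible. Next I'll cast rays through these corners.

```bash
python3 - <<'E'
from h import *
np.set_printoptions(precision=4,suppress=True)
o,d=pickle.load(open("first.pkl","rb"));a=cam(d["scene"]);b=cam(d["side"])
print("cap scene\n",plane(a,[(476.25,143.75),(493.25,153.75),(468.75,175.5),(452.25,165)],.226))
print("cap side\n",plane(b,[(186.25,251.25),(207.5,253.25),(192,302.5),(167,299)],.226))
print("plate top scene\n",plane(a,[(263.75,224.5),(292.5,224.5)],.07),"\nbottom",plane(a,[(265.5,241.75),(292.5,241.75)],0))
print("tip scene\n",plane(a,[(277.5,191),(284.25,190.5)],.06))
print("plate top side\n",plane(b,[(331.75,210),(352.5,197.5)],.07),"\ntip",plane(b,[(378,232),(372,236.75)],.06), plane(b,[(372,251.25)],0))
E
```

```text
cap scene
 [[0.6175 0.3448 0.226 ]
 [0.6629 0.3572 0.226 ]
 [0.7    0.2515 0.226 ]
 [0.6578 0.2397 0.226 ]]
cap side
 [[0.6923 0.2593 0.226 ]
 [0.6519 0.2442 0.226 ]
 [0.6113 0.3482 0.226 ]
 [0.6564 0.3637 0.226 ]]
plate top scene
 [[ 0.5275 -0.165   0.07  ]
 [ 0.5542 -0.102   0.07  ]] 
bottom [[ 0.5246 -0.1652  0.    ]
 [ 0.5512 -0.1027  0.    ]]
tip scene
 [[ 0.4237 -0.093   0.06  ]
 [ 0.4289 -0.076   0.06  ]]
plate top side
 [[ 0.5498 -0.0966  0.07  ]
 [ 0.5213 -0.1599  0.07  ]] 
tip [[ 0.4209 -0.0894  0.06  ]
 [ 0.4282 -0.069   0.06  ]] [[ 0.4254 -0.0733  0.    ]]
```

```bash
cat > go.py <<'E'
import sys
from h import *
from station import ctrl
o=ctrl.get_obs();x,y,z,yaw=map(float,sys.argv[1:5]);c,s=np.cos(np.radians(yaw)),np.sin(np.radians(yaw))
T=np.array([[c,s,0],[s,-c,0],[0,0,-1]]);M=R.from_rotvec(o["tool_rot"]).as_matrix()
print(o["t"],"shift",(M.T@(np.array([x,y,z])-o["tool_pos"])).round(4),"turn",R.from_matrix(M.T@T).as_rotvec().round(4),"force",o["contact_force"].round(1),"yaw now",np.degrees(np.arctan2(M[1,0],M[0,0])).round(2))
E
python3 go.py .481 -.107 .17 -23.3
```

```text
0.15 shift [ 0.4201 -0.367   0.061 ] turn [-1.600e-03  4.000e-04  7.374e-01] force [-0.7 -0.6 -0.5] yaw now 18.95
```

```bash
P='[[0.42,-0.367,0.06],[0,0,0.737]]'; python3 -m jog '[[[0.42,-0.367,0.06],[0,0,0.737]],[[0.42,-0.367,0.06],[0,0,0.737]],[[0.42,-0.367,0.06],[0,0,0.737]],[[0.42,-0.367,0.06],[0,0,0.737]],[[0.42,-0.367,0.06],[0,0,0.737]]]' 1; python3 go.py .481 -.107 .17 -23.3
```

```text
t: 0.65
tool_pos: [0.3257, -0.377, 0.2045]
tool_rot: [-3.076, 0.635, 0.0]
contact_force: [0.6, 0.3, 0.4]
opening: 0.0855
grip_force: 0.0
0.65 shift [ 0.0357 -0.3095  0.0346] turn [-0.0003  0.0001 -0.0005] force [0.6 0.3 0.4] yaw now -23.33
```

```bash
python3 -m jog '[[[0.036,-0.3,0.034],[0,0,0]],[[0.036,-0.3,0.034],[0,0,0]],[[0.036,-0.3,0.034],[0,0,0]],[[0.036,-0.3,0.034],[0,0,0]],[[0.036,-0.3,0.034],[0,0,0]]]'; python3 -m jog '[[[0.003,-0.05,0.004],[0,0,0]],[[0.003,-0.05,0.004],[0,0,0]],[[0.003,-0.05,0.004],[0,0,0]]]'; python3 go.py .481 -.107 .17 -23.3; python3 - <<'E'
from h import *
from station import ctrl,optics
o=ctrl.get_obs();w=optics.get_image("wrist");pickle.dump((o,w),open("w1.pkl","wb"))
cv2.imwrite("pics/w1.png",w["image"])
c=cam(w,o);X=np.array([.481,-.107,.044]);u=np.array([.918,-.396,0]);v=np.array([.396,.918,0])
print(proj(c,[X,X+.065*u+[0,0,.026]+.035*v,X+.065*u+[0,0,.026]-.035*v,X-.063*u+[0,0,.016]]).round(1))
E
```

```text
t: 1.15
tool_pos: [0.4492, -0.1614, 0.1768]
tool_rot: [3.078, -0.626, 0.001]
contact_force: [0.6, -0.9, 0.2]
opening: 0.0858
grip_force: 0.0
t: 1.45
tool_pos: [0.471, -0.1174, 0.1726]
tool_rot: [3.079, -0.621, -0.002]
contact_force: [0.5, -0.5, -0.0]
opening: 0.085
grip_force: 0.0
1.45 shift [ 0.0052 -0.0134  0.0026] turn [0.0005 0.0009 0.0088] force [ 0.5 -0.5 -0. ] yaw now -22.79
[[302.2 185.3]
 [258.6 116.5]
 [342.1 117.3]
 [301.7 250.8]]
```

View pics/w1.png

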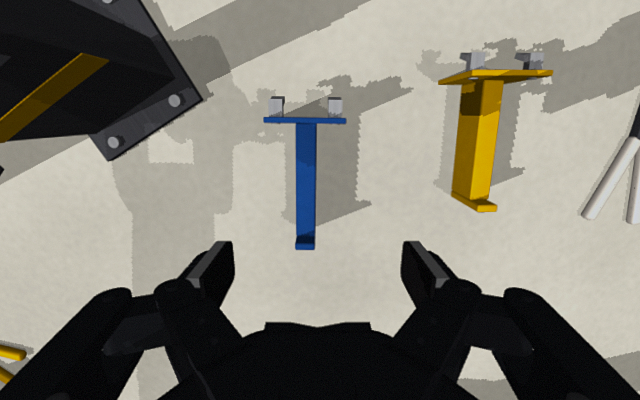

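The wrist view shows the blue arm straight ahead: plate edge from (264,119) to (346,119), beam at column 306 and tip at (305,245). That is about 4 px right of my estimate, so I'll refine it by mask.

```bash
cat > armfit.py <<'E'
from h import *
def fit(im,c,zt):
    # zt: height of the beam's bottom; beam-top centreline rows -> points
    hsv=cv2.cvtColor(im,cv2.COLOR_BGR2HSV);m=cv2.inRange(hsv,(105,120,40),(125,255,255));m[:, :200]=0;m[:, 420:]=0
    k,l,s,ce=cv2.connectedComponentsWithStats(m);i=1+np.argmax(s[1:,4]);m=l==i
    rows=[(r,np.where(m[r])[0]) for r in range(s[i,1],s[i,1]+s[i,3])]
    L=[(x.min()+x.max())/2 for r,x in rows if len(x) and 12<np.ptp(x)<30]
    mid=[((x.min()+x.max())/2,r) for r,x in rows if len(x) and np.ptp(x)<30]
    return s[i],mid,m
if __name__=="__main__":
    o,w=pickle.load(open("w1.pkl","rb"));c=cam(w,o);s,mid,m=fit(w["image"],c,0)
    print(s);mid=mid[5:-14];P=plane(c,mid,.044);print(P[[0,-1]])
    d=P[0]-P[-1];print(np.degrees(np.arctan2(d[1],d[0])),len(mid))
    r=s[1];xs=np.where(m[r+1])[0];print("plate top row",r,xs.min(),xs.max(),plane(c,[(xs.min(),r),(xs.max(),r)],.07))
E
python3 armfit.py
```

```text
[ 264  117   82  133 2884]
[[ 0.52939715 -0.13146188  0.044     ]
 [ 0.43140247 -0.0884991   0.044     ]]
-23.67358182305579 107
plate top row 117 264 344 [[ 0.55240669 -0.10463153  0.07      ]
 [ 0.52639606 -0.16643572  0.07      ]]
```

```bash
python3 go.py .480 -.1095 .014 -23.3
```

```text
1.5 shift [ 0.0051 -0.0119  0.1588] turn [0.0005 0.0005 0.0066] force [-0.7 -0.3  0.6] yaw now -22.92
```

```bash
python3 -m jog '[[[0.005,-0.011,0.03],[0,0,0]],[[0.005,-0.011,0.07],[0,0,0]],[[0.005,-0.011,0.1],[0,0,0]],[[0.005,-0.011,0.11],[0,0,0]],[[0.005,-0.011,0.11],[0,0,0]]]'; python3 go.py .480 -.1095 .014 -23.3
```

```text
t: 2.0
tool_pos: [0.4784, -0.1111, 0.0617]
tool_rot: [-3.077, 0.629, 0.005]
contact_force: [-0.7, -0.0, 0.8]
opening: 0.0855
grip_force: 0.0
2.0 shift [ 0.001  -0.0021  0.0477] turn [0.0002 0.0034 0.0035] force [-0.7 -0.   0.8] yaw now -23.1
```

```bash
python3 -m jog '[[[0.001,-0.001,0.02],[0,0,0]],[[0.001,-0.001,0.035],[0,0,0]],[[0.001,-0.001,0.046],[0,0,0]],[[0.001,-0.001,0.046],[0,0,0]],[[0.001,-0.001,0.046],[0,0,0]]]'; python3 go.py .480 -.1095 .014 -23.3;python3 -m jog '[[[0,0,0],[0,0,0]],[[0,0,0],[0,0,0]],[[0,0,0],[0,0,0]],[[0,0,0],[0,0,0]],[[0,0,0],[0,0,0]]]' 0 60;python3 -m jog '[[[0,0,0],[0,0,0]],[[0,0,0],[0,0,0]],[[0,0,0],[0,0,0]]]';python3 go.py .480 -.1095 .014 -23.3
```

```text
t: 2.5
tool_pos: [0.482, -0.1104, 0.0183]
tool_rot: [3.078, -0.626, 0.003]
contact_force: [-0.5, 0.3, 0.0]
opening: 0.0852
grip_force: 0.0
2.5 shift [-0.0022 -0.      0.0043] turn [-0.     -0.0018  0.0054] force [-0.5  0.3  0. ] yaw now -22.99
t: 3.0
tool_pos: [0.4816, -0.1099, 0.0176]
tool_rot: [3.079, -0.626, 0.001]
contact_force: [1.5, 0.1, -2.3]
opening: 0.0191
grip_force: 58.7
t: 3.3
tool_pos: [0.4816, -0.1099, 0.0175]
tool_rot: [3.079, -0.626, 0.001]
contact_force: [-0.6, 0.7, 3.7]
opening: 0.019
grip_force: 59.4
3.3 shift [-0.0016  0.0002  0.0035] turn [-0.0001 -0.0008  0.0058] force [-0.6  0.7  3.7] yaw now -22.97
```

```bash
python3 - <<'E'
from h import *
o,d=pickle.load(open("first.pkl","rb"))
for n in("scene","side"):
    c=cam(d[n]);m=cv2.inRange(cv2.cvtColor(d[n]["image"],cv2.COLOR_BGR2HSV),(20,150,120),(32,255,255))
    k,l,s,ce=cv2.connectedComponentsWithStats(m)
    for i in range(1,k):
        if s[i,4]>200:
            q=cv2.boxPoints(cv2.minAreaRect(np.argwhere(l==i)[:,::-1].astype(np.float32)));print(n,s[i],ce[i].round(),plane(c,q,.226).round(3).tolist())
E
```

```text
scene [340 172  54  32 863] [366. 188.] [[0.629, -0.027, 0.226], [0.613, 0.098, 0.226], [0.664, 0.083, 0.226], [0.676, -0.035, 0.226]]
scene [188 207  30  32 368] [209. 225.] [[0.559, -0.317, 0.226], [0.581, -0.265, 0.226], [0.656, -0.284, 0.226], [0.635, -0.332, 0.226]]
side [369 162  46  46 796] [390. 186.] [[0.468, -0.075, 0.226], [0.451, -0.162, 0.226], [0.337, -0.083, 0.226], [0.357, -0.006, 0.226]]
side [248 169  39  40 782] [267. 189.] [[0.656, 0.095, 0.226], [0.675, -0.03, 0.226], [0.624, -0.018, 0.226], [0.609, 0.103, 0.226]]
```

```bash
python3 -m jog '[[[0,0,-0.02],[0,0,0]],[[-0.01,0,-0.06],[0,0,0]],[[-0.02,0,-0.1],[0,0,0]],[[-0.03,0,-0.14],[0,0,0]],[[-0.03,0,-0.14],[0,0,0]]]'; python3 go.py .44 .05 .16 0
```

```text
t: 3.8
tool_pos: [0.4559, -0.0989, 0.1627]
tool_rot: [3.077, -0.625, 0.015]
contact_force: [1.8, 0.4, -3.0]
opening: 0.0188
grip_force: 59.1
3.8 shift [-0.0727 -0.1309  0.002 ] turn [ 0.0018 -0.0099 -0.4006] force [ 1.8  0.4 -3. ] yaw now -22.95
```

```bash
python3 -m jog '[[[-0.02,-0.035,0],[0,0,-0.1]],[[-0.04,-0.07,0],[0,0,-0.2]],[[-0.06,-0.1,0],[0,0,-0.3]],[[-0.073,-0.131,0],[0,0,-0.4]],[[-0.073,-0.131,0],[0,0,-0.4]]]'; python3 go.py .505 .243 .16 21.2
```

```text
t: 4.3
tool_pos: [0.4357, 0.054, 0.1547]
tool_rot: [-3.14, -0.008, 0.006]
contact_force: [-0.0, 0.0, -2.9]
opening: 0.0192
grip_force: 59.6
4.3 shift [ 0.0702 -0.1887 -0.0053] turn [-0.0022  0.0035 -0.3649] force [-0.   0.  -2.9] yaw now 0.29
```

```bash
python3 -m jog '[[[0,-0.045,-0.005],[0,0,-0.09]],[[0.01,-0.09,-0.005],[0,0,-0.18]],[[0.03,-0.135,-0.005],[0,0,-0.27]],[[0.05,-0.175,-0.005],[0,0,-0.365]],[[0.07,-0.189,-0.005],[0,0,-0.365]]]';python3 -m jog '[[[0,0,0],[0,0,0]],[[0,0,0],[0,0,0]],[[0,0,0],[0,0,0]]]'; python3 go.py .505 .243 .16 21.2; python3 - <<'E'
from h import *
from station import ctrl,optics
o=ctrl.get_obs();d={n:optics.get_image(n) for n in("wrist","side","scene")};pickle.dump((o,d),open("w2.pkl","wb"))
cv2.imwrite("pics/w2.png",d["wrist"]["image"])
cv2.imwrite("pics/s2.png",cv2.resize(d["side"]["image"][170:330,130:350],None,fx=3.6,fy=3.6,interpolation=cv2.INTER_CUBIC))
E
```

```text
t: 4.8
tool_pos: [0.5073, 0.2424, 0.1598]
tool_rot: [-3.088, -0.575, 0.005]
contact_force: [0.1, -0.7, -2.2]
opening: 0.0187
grip_force: 60.1
t: 5.1
tool_pos: [0.5067, 0.2387, 0.1607]
tool_rot: [3.089, 0.566, -0.004]
contact_force: [-0.8, -0.3, -3.1]
opening: 0.0192
grip_force: 60.1
5.1 shift [-0.0001 -0.0046  0.0007] turn [ 0.0001  0.0026 -0.0073] force [-0.8 -0.3 -3.1] yaw now 20.78
```

View pics/w2.png

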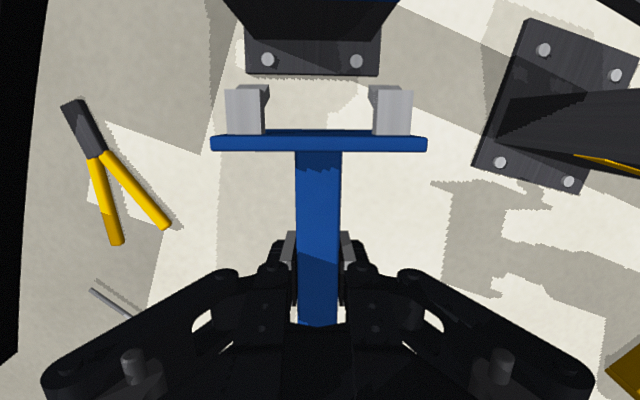

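View pics/s2.png

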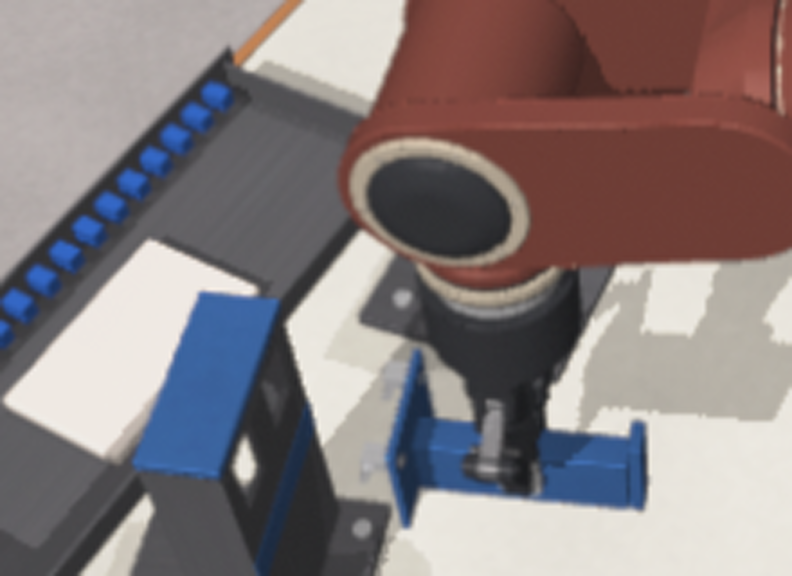

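The wrist view shows the arm square in the grip: plate 211–427 and hooks at (248,110) and (391,110). The upright's base front edge runs from (247,73) to (380,76), with bolts at (268,59) and (356,60). The side view shows the arm level, facing the slotted front about 4 cm away.

```bash
python3 - <<'E'
from h import *
np.set_printoptions(precision=4,suppress=True)
o,d=pickle.load(open("w2.pkl","rb"));c=cam(d["wrist"],o)
M=R.from_rotvec(o["tool_rot"]).as_matrix();tp=o["tool_pos"]
B=plane(c,[(247,73),(380,76),(268,59),(356,60)],.008);print("base\n",B)
v=B[0]-B[1];print("yaw upright",np.degrees(np.arctan2(v[1],v[0]))-90);v=B[2]-B[3];print(np.degrees(np.arctan2(v[1],v[0]))-90)
print("base in tool",(B-tp)@M)
pt=tp[2]+.0525
P=plane(c,[(211,137),(427,137)],pt);print("plate rear top in tool",(P-tp)@M)
H=plane(c,[(226,91),(264,91),(374,91),(412,91)],pt-.01);print("hook top in tool",(H-tp)@M)
# slot-face points from first views, cap front edge
F=np.array([[.6175,.3448,.226],[.6578,.2397,.226],[.6519,.2442,.226],[.6113,.3482,.226]])
print("cap front edge in tool",(F-tp)@M)
# refined side view: slot/cap corners
b=cam(d["side"])
q=lambda x,y:(130+x/3.6,170+y/3.6)
F2=plane(b,[q(279,298),q(217,479)],.226);print(F2,(F2-tp)@M)
E
```

```text
base
 [[0.5864 0.3406 0.008 ]
 [0.6299 0.2182 0.008 ]
 [0.6056 0.3254 0.008 ]
 [0.6349 0.2457 0.008 ]]
yaw upright 19.569377749875557
20.162342572702983
base in tool [[ 0.1111 -0.067   0.1524]
 [ 0.1084  0.0628  0.1524]
 [ 0.1237 -0.046   0.1524]
 [ 0.1227  0.0389  0.1524]]
plate rear top in tool [[ 0.0621 -0.0316 -0.0527]
 [ 0.0622  0.036  -0.0527]]
hook top in tool [[ 0.0766 -0.0289 -0.0427]
 [ 0.0765 -0.0161 -0.0427]
 [ 0.0766  0.0205 -0.0427]
 [ 0.0767  0.0333 -0.0427]]
cap front edge in tool [[ 0.1411 -0.0599 -0.0657]
 [ 0.1415  0.0527 -0.0656]
 [ 0.1375  0.0464 -0.0656]
 [ 0.1365 -0.0653 -0.0657]]
[[0.6526 0.2432 0.226 ]
 [0.6134 0.3506 0.226 ]] [[ 0.1378  0.0475 -0.0656]
 [ 0.1393 -0.0668 -0.0657]]
```

```bash
python3 -m jog '[[[0,-0.005,0.003],[0,0,0]],[[0.01,-0.006,0.005],[0,0,0]],[[0.025,-0.006,0.005],[0,0,0]],[[0.04,-0.006,0.005],[0,0,0]],[[0.045,-0.006,0.005],[0,0,0]]]';python3 -m jog '[[[0,0,0],[0,0,0]],[[0,0,0],[0,0,0]],[[0,0,0],[0,0,0]]]'; python3 - <<'E'
from h import *
from station import ctrl,optics
o=ctrl.get_obs();d={n:optics.get_image(n) for n in("wrist","side","scene")};pickle.dump((o,d),open("w3.pkl","wb"))
A=cv2.resize(d["side"]["image"][240:330,160:285],None,fx=6.4,fy=6.4,interpolation=cv2.INTER_CUBIC)[:300]
A=cv2.convertScaleAbs(A,alpha=1.6,beta=10)
W=cv2.resize(d["wrist"]["image"][0:210,60:620],(800,300))
cv2.imwrite("pics/c3.png",np.vstack([A,W]))
E
```

```text
t: 5.75
tool_pos: [0.5488, 0.2621, 0.157]
tool_rot: [-3.09, -0.569, -0.001]
contact_force: [0.5, 0.1, -2.6]
opening: 0.0191
grip_force: 60.1
t: 6.05
tool_pos: [0.547, 0.2614, 0.1568]
tool_rot: [3.09, 0.569, -0.001]
contact_force: [0.9, 0.7, -2.1]
opening: 0.019
grip_force: 60.1
```

View pics/c3.png

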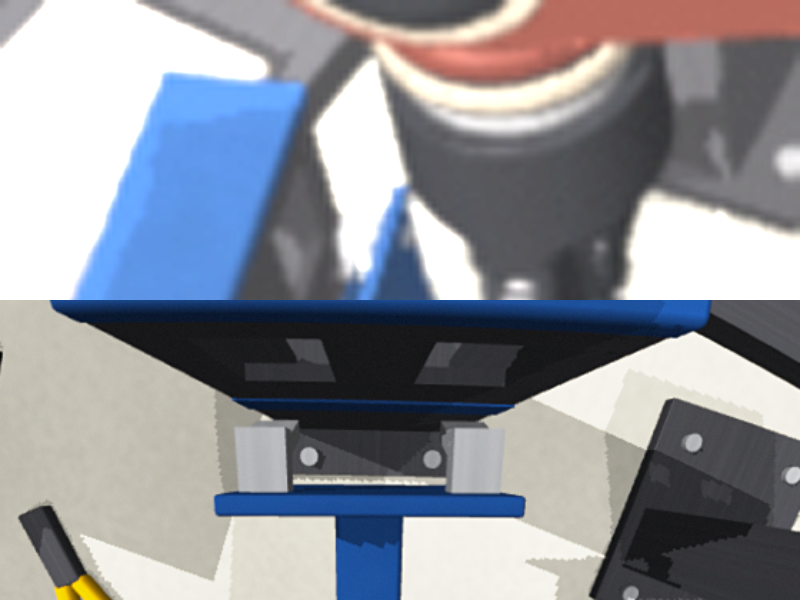

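The wrist crop now shows both slots straight ahead. Their lower edges span crop columns 246–505 (mid 375) against the hooks' 236–504 (mid 370). That calls for about 2 mm sideways and 31 mm of travel, and the height is good.

```bash
python3 -m jog '[[[0,0.002,0.003],[0,0,0.01]],[[0.008,0.002,0.003],[0,0,0.01]],[[0.015,0.002,0.003],[0,0,0.01]],[[0.02,0.002,0.003],[0,0,0.01]],[[0.025,0.002,0.003],[0,0,0.01]]]';python3 -m jog '[[[0,0,0],[0,0,0]],[[0,0,0],[0,0,0]]]'; python3 go.py .5768 .2729 .1545 20.5
```

```text
t: 6.7
tool_pos: [0.5723, 0.2688, 0.1541]
tool_rot: [-3.092, -0.553, -0.0]
contact_force: [0.5, 0.6, -2.2]
opening: 0.0189
grip_force: 60.1
t: 6.9
tool_pos: [0.5717, 0.2686, 0.154]
tool_rot: [3.092, 0.553, -0.0]
contact_force: [-0.6, 0.0, -2.8]
opening: 0.0191
grip_force: 60.1
6.9 shift [ 0.0063 -0.0022 -0.0005] turn [ 0.      0.0003 -0.0036] force [-0.6  0.  -2.8] yaw now 20.29
```

```bash
python3 -m jog '[[[0.002,0,0],[0,0,0]],[[0.004,0,0],[0,0,0]],[[0.005,0,0],[0,0,0]],[[0.005,0,0],[0,0,0]]]';python3 -m jog '[[[0.001,0,0],[0,0,0]],[[0.002,0,0],[0,0,0]],[[0.002,0,0],[0,0,0]]]'
```

```text
t: 7.3
tool_pos: [0.5764, 0.2703, 0.1541]
tool_rot: [-3.092, -0.553, -0.0]
contact_force: [-0.2, 0.3, -2.5]
opening: 0.0188
grip_force: 60.1
t: 7.6
tool_pos: [0.5769, 0.2707, 0.1541]
tool_rot: [3.092, 0.553, -0.006]
contact_force: [-6.6, -2.2, -0.5]
opening: 0.0189
grip_force: 60.7
```

```bash
python3 -m jog '[[[-0.001,0,0],[0,0,0]],[[-0.001,0,0.005],[0,0,0]],[[-0.001,0,0.01],[0,0,0]],[[-0.001,0,0.015],[0,0,0]],[[-0.001,0,0.018],[0,0,0]]]';python3 -m jog '[[[0,0,0.002],[0,0,0]],[[0,0,0.004],[0,0,0]],[[0,0,0.004],[0,0,0]]]'
```

```text
t: 8.1
tool_pos: [0.577, 0.2705, 0.1352]
tool_rot: [3.092, 0.553, -0.001]
contact_force: [-3.5, -1.6, -0.8]
opening: 0.0188
grip_force: 60.5
t: 8.4
tool_pos: [0.577, 0.2706, 0.1316]
tool_rot: [3.092, 0.553, -0.001]
contact_force: [-4.1, -1.0, -2.3]
opening: 0.0192
grip_force: 60.3
```

```bash
python3 -m jog '[[[0,0,0.001],[0,0,0]],[[0,0,0.002],[0,0,0]],[[0,0,0.002],[0,0,0]]]';python3 -m jog '[[[0,0,0.001],[0,0,0]],[[0,0,0.002],[0,0,0]],[[0,0,0.002],[0,0,0]]]'
```

```text
t: 8.7
tool_pos: [0.577, 0.2706, 0.1305]
tool_rot: [3.092, 0.553, -0.001]
contact_force: [-5.7, -1.6, 1.9]
opening: 0.0189
grip_force: 60.8
t: 9.0
tool_pos: [0.577, 0.2707, 0.1302]
tool_rot: [3.092, 0.553, -0.001]
contact_force: [-11.1, -3.4, 9.1]
opening: 0.0191
grip_force: 61.8
```

The hooks point is now at z ≈ 0.165 with the vertical force rising, so the necks are resting on the slot edges. I'll relieve the press and then open the fingers.

```bash
python3 -m jog '[[[0,0,-0.002],[0,0,0]],[[0,0,-0.002],[0,0,0]]]';python3 -m jog '[[[0,0,0],[0,0,0]],[[0,0,0],[0,0,0]],[[0,0,0],[0,0,0]],[[0,0,0],[0,0,0]],[[0,0,0],[0,0,0]]]' 1; python3 - <<'E'
from h import *
from station import ctrl,optics
o=ctrl.get_obs();d={n:optics.get_image(n) for n in("wrist","side","scene")};pickle.dump((o,d),open("w4.pkl","wb"))
A=cv2.convertScaleAbs(cv2.resize(d["side"]["image"][240:350,160:285],None,fx=3.2,fy=3.2,interpolation=cv2.INTER_CUBIC),alpha=1.6,beta=10)
W=cv2.resize(d["wrist"]["image"],(400,352))
cv2.imwrite("pics/c4.png",np.hstack([A,W]))
E
```

```text
t: 9.2
tool_pos: [0.577, 0.2706, 0.1305]
tool_rot: [-3.093, -0.553, 0.001]
contact_force: [-5.8, -2.7, 2.0]
opening: 0.019
grip_force: 60.9
t: 9.7
tool_pos: [0.5776, 0.2708, 0.1303]
tool_rot: [-3.092, -0.553, -0.001]
contact_force: [-0.3, -0.6, -0.1]
opening: 0.0852
grip_force: 0.0
```

View pics/c4.png

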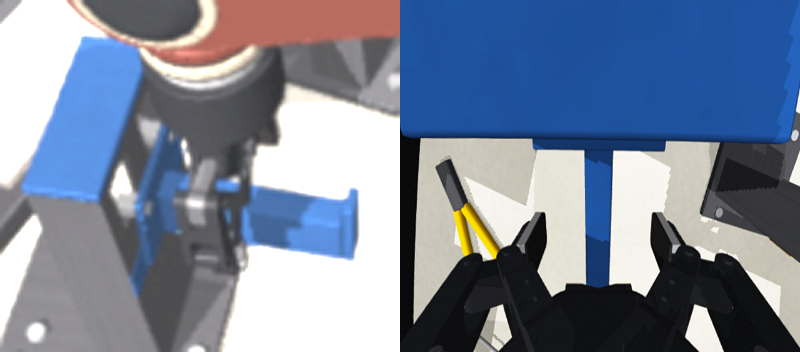

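With the fingers open, the arm hangs on the upright: plate flush, slight sag, beam free between the pads. I'll back straight up.

```bash
python3 -m jog '[[[0,0,-0.015],[0,0,0]],[[0,0,-0.035],[0,0,0]],[[0,0,-0.06],[0,0,0]],[[-0.01,0,-0.09],[0,0,0]],[[-0.02,0,-0.12],[0,0,0]]]';python3 -m jog '[[[-0.03,0,-0.04],[0,0,0]],[[-0.06,0,-0.06],[0,0,0]],[[-0.1,0,-0.06],[0,0,0]],[[-0.12,0,-0.06],[0,0,0]],[[-0.12,0,-0.06],[0,0,0]]]'; python3 -m jog '[[[0,0,0],[0,0,0]],[[0,0,0],[0,0,0]],[[0,0,0],[0,0,0]]]';python3 - <<'E'
from h import *
from station import ctrl,optics
d={n:optics.get_image(n) for n in("side","wrist")}
A=cv2.convertScaleAbs(cv2.resize(d["side"]["image"][240:350,160:285],None,fx=3.2,fy=3.2,interpolation=cv2.INTER_CUBIC),alpha=1.6,beta=10)
cv2.imwrite("pics/c5.png",np.hstack([A,cv2.resize(d["wrist"]["image"],(400,352))]))
E
```

```text
t: 10.35
tool_pos: [0.5583, 0.2637, 0.2523]
tool_rot: [-3.092, -0.553, -0.001]
contact_force: [0.2, 0.3, 0.6]
opening: 0.0851
grip_force: 0.0
t: 10.85
tool_pos: [0.4447, 0.2218, 0.3122]
tool_rot: [-3.092, -0.554, -0.006]
contact_force: [0.1, 0.7, -0.1]
opening: 0.0854
grip_force: 0.0
t: 11.15
tool_pos: [0.4466, 0.2223, 0.3099]
tool_rot: [3.092, 0.553, -0.001]
contact_force: [0.4, 0.1, -0.4]
opening: 0.0853
grip_force: 0.0
```

View pics/c5.png

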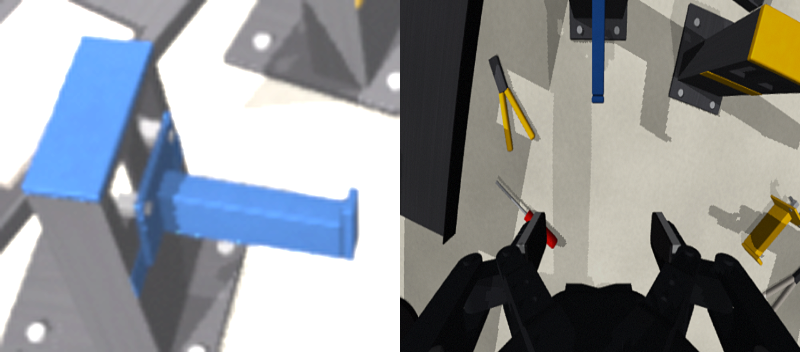

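The blue arm hangs by itself on the blue-capped upright, with its plate against the face, and the gripper is well clear.

```bash
python3 -c "from station import job;print(job.finish_job())"
```

```text
the job is handed in; nothing more can be done
None
```

The blue arm hangs by itself on the blue-capped upright, seated home with its plate against the face; I never touched the yellow arm, and I handed the job in at about 11 s with the gripper well clear.

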